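# Find the fullest tea tin and hold it over the jar's funnel

### The job

Get ready to refill the stoneware jar: first set the grey funnel spout-down in the jar's mouth, fully home and upright, and let go of it. Then heft the three identical closed tins on the sink board to find the heaviest, leave the two lighter ones standing upright on the board, and finish while still holding the heaviest one upright and still, a few centimetres above the funnel and centred over it, touching nothing but your gripper. Do not knock over the tins or the jar, and leave the other things on the worktop where they are.

Things in the scene. Friction and masses are not known exactly. Their poses are not given: they have to be found in the camera images.
- tin_a: one of three loose square metal tins, alike: 58x58 mm, sides straight to z = 88 mm, then a closed fixed lid 52x52 mm; 95 mm high in all. Origin: centre of its underside; z up, x and y square to its sides. Weight hidden, 0.17 to 0.7 kg; the heaviest is over 0.2 kg heavier than the others, and which it is differs from start to start. The pack inside may shift by 1-2 mm
- tin_b: one of three loose square metal tins, alike: 58x58 mm, sides straight to z = 88 mm, then a closed fixed lid 52x52 mm; 95 mm high in all. Origin: centre of its underside; z up, x and y square to its sides. Weight hidden, 0.17 to 0.7 kg; the heaviest is over 0.2 kg heavier than the others, and which it is differs from start to start. The pack inside may shift by 1-2 mm
- tin_c: one of three loose square metal tins, alike: 58x58 mm, sides straight to z = 88 mm, then a closed fixed lid 52x52 mm; 95 mm high in all. Origin: centre of its underside; z up, x and y square to its sides. Weight hidden, 0.17 to 0.7 kg; the heaviest is over 0.2 kg heavier than the others, and which it is differs from start to start. The pack inside may shift by 1-2 mm
- funnel: grey plastic jar funnel, open through, 80 g, loose, standing on its spout on the worktop at the start. Origin: centre of the spout's lower end; z up. Spout 37-39 mm outside diameter up to z = 26 mm, cone widening to 66 mm at z = 40, then a straight collar 66 mm in diameter to the top at z = 60 mm, the place to grasp; wall 2 mm
- jar: white stoneware jar, loose, 0.6 kg, on the worktop. Origin: centre of its underside; z up. Body 76 mm diameter, 95 mm high; neck 57 mm outside from z = 78 to 95, mouth 50 mm inside, open to its floor. Seated, the funnel's cone rests on the rim: funnel origin about 63 mm above the jar's origin, funnel top about 123 mm above the worktop
- sink_board: fixed board of light wood laid across the sink, 240 (x) x 420 (y) x 18 mm. Origin: centre of its underside, on the worktop level; the tins stand on its top face, 18 mm above the worktop
- garlic: bystander, leave it where it is: garlic bulb, 51 mm across and high, on the far side of the sink board between tins. Origin: centre of its underside
- lemon: bystander, leave it where it is: lemon, 70 x 50 x 50 mm, on the far side of the sink board between tins. Origin: its underside
- salt_jar: bystander, leave it where it is: small round glass shaker jar with a dark cap, 44 mm diameter, 105 mm high, on the wooden worktop, in front of the microwave (280 mm high, its front at world x = 0.60 m: keep the hand clear of it). Origin: centre of its underside
- teaspoon: bystander, leave it where it is: steel teaspoon, 132 x 28 x 10 mm, lying on the wooden worktop between jar and funnel. Origin: centre of its underside

How it is judged (in metres and radians):
On the way:
1. the funnel sits home and upright in the jar's mouth, let go, with all three tins standing on the board (horizontal distance between funnel and jar below 0.012 m and z of funnel in the frame of jar between 0.05 and 0.069 m and angle between funnel's own z axis and vertical below 0.17 rad and angle between jar's own z axis and vertical below 0.1 rad and height (world z) of jar below 0.01 m and contact force between funnel and the fingers below 0.05 N and height (world z) of each of tin_a, tin_b, tin_c below 0.03 m), for 0.2 s.
At the end, for the whole second after the job is handed in: heaviest tin held in the fingers, still, upright (0.17 rad), underside over 0.133 m up and within 35 mm of the jar's axis, touching neither jar nor funnel; the other two upright on the board, let go, pressing 0.8 to 4 N each; funnel home in the upright jar (12 mm, 0.17 rad, origin 50-69 mm up) (horizontal distance between funnel and jar below 0.012 m and z of funnel in the frame of jar between 0.05 and 0.069 m and angle between funnel's own z axis and vertical below 0.17 rad and angle between jar's own z axis and vertical below 0.1 rad and height (world z) of jar below 0.01 m and contact force between funnel and the fingers below 0.05 N and ((height (world z) of tin_a above 0.133 m and horizontal distance between tin_a and jar below 0.035 m and angle between tin_a's own z axis and vertical below 0.17 rad and contact force between tin_a and the fingers above 2 N and linear speed of tin_a below 0.03 m/s and contact force between tin_a and funnel below 0.05 N and contact force between tin_a and jar below 0.05 N and contact force between tin_b and sink_board between 0.8 and 4 N and angle between each of tin_b, tin_c's own z axis and vertical below 0.1 rad and contact force between each of tin_b, tin_c and the fingers below 0.05 N and contact force between tin_c and sink_board between 0.8 and 4 N) or (height (world z) of tin_b above 0.133 m and horizontal distance between tin_b and jar below 0.035 m and angle between tin_b's own z axis and vertical below 0.17 rad and contact force between tin_b and the fingers above 2 N and linear speed of tin_b below 0.03 m/s and contact force between tin_b and funnel below 0.05 N and contact force between tin_b and jar below 0.05 N and contact force between tin_a and sink_board between 0.8 and 4 N and angle between each of tin_a, tin_c's own z axis and vertical below 0.1 rad and contact force between each of tin_a, tin_c and the fingers below 0.05 N and contact force between tin_c and sink_board between 0.8 and 4 N) or (height (world z) of tin_c above 0.133 m and horizontal distance between tin_c and jar below 0.035 m and angle between tin_c's own z axis and vertical below 0.17 rad and contact force between tin_c and the fingers above 2 N and linear speed of tin_c below 0.03 m/s and contact force between tin_c and funnel below 0.05 N and contact force between tin_c and jar below 0.05 N and contact force between tin_a and sink_board between 0.8 and 4 N and angle between each of tin_a, tin_b's own z axis and vertical below 0.1 rad and contact force between each of tin_a, tin_b and the fingers below 0.05 N and contact force between tin_b and sink_board between 0.8 and 4 N))); the arm keeps its last pose, push and grip.
It fails at once if a tin is lifted before the funnel is in the jar (horizontal distance between funnel and jar above 0.05 m and height (world z) of any of tin_a, tin_b, tin_c above 0.035 m).
It fails at once if a tin is tipped over (angle between any of tin_a, tin_b, tin_c's own z axis and vertical above 0.6 rad).
It fails at once if the jar is knocked over (angle between jar's own z axis and vertical above 0.4 rad).
It fails at once if a bystander (garlic, lemon, salt jar, teaspoon) is moved more than 40 mm (distance of any of garlic, lemon, salt_jar, teaspoon from where it was at the start of the episode above 0.04 m).
It also fails if it takes over 72 s, if anything falls off the work surface, if the arm or the gripper's body presses on something with over 40 N, if the wrist force passes 120 N, or if a joint passes its speed limit or range.

### The arm

A 6-joint arm with a two-finger parallel gripper is mounted at the origin on a cart in front of the work surface, level with it; the furniture and walls round the work are solid. World frame = base frame: x ahead of the robot, y to its left, z up, the work surface at z = 0. Lengths are in mm, angles in rad, forces in N, time in s.
With the tool pointing down it reaches from about 300 to 775 mm from the base axis. Payload 14.6 kg.
Tool frame: the origin (TCP) lies between the finger pads; the fingertips stand 22 mm ahead of it and the grasp point (between the pads) lies 3 mm ahead of it (manip.tcp_to_tips is the distance from the TCP to the fingertips, in mm); y points along the fingers, z is the direction in which the jaws open and shut, and the axes are right-handed (so a half turn about y gives the same grasp; the last joint's range is limited). The gripper opens to 94 mm and grips with 3 to 60 N. Pads are 16 mm wide; open, the fingers measure 119 mm over their backs; the gripper's body (75 mm by 177 mm) begins 78 mm behind the grasp point.
Start: joints at [-1.413, 0.3, 1.521, -0, 1.321, -0.067], TCP at [122.595, -536.153, 227.446] pointing down, gripper open.
Joint ranges: [-3.03, 3.03], [-0.79, 2.21], [0.23, 2.52], [-1.04, 4.18], [0, 3.07], [-2.55, 2.55]. Speed limits (rad/s): [2.22, 2.22, 2.57, 3.14, 3.14, 3.14].

### API

Orientations are given as [roll, pitch, yaw] about the fixed x, y, z axes, in that order (R = Rz(yaw) Ry(pitch) Rx(roll)).
In Python, from cell import manip gives the robot as it stands.
- The arm moves only by the shell command python3 -m jog 'ROWS' [OPENING] [FORCE]. ROWS is JSON, one flat list of numbers, 6 for each row, row after row: the shift along the tool's x, y, z in mm, then the turn, a rotation vector about the tool's x, y, z in degrees. A call has 1 to 10 rows; each row is the pose to reach, as a shift and turn from the pose commanded when the call began, along the tool's axes at that moment; what a row does not reach only later rows make up. A row lasts 1/12 s, in which the tool goes at most 41.7 mm and 7.16 degrees, less where a joint would pass 70% of its speed; a pose out of reach is approached as far as the arm can. A call with a gripper value outside its range is refused whole. OPENING is the finger opening in mm, from 0 to 94, set as the call begins (- or left out, the last holds). The fingers move at their own pace and stop on an object; FORCE is the grip in N (left out, the last holds). Time passes only in rows, so rows that repeat a pose let the fingers close. It gives the time, the measured TCP pose, the force and the opening at its end, in the units of the state.
- manip.read_state(): the state, without advancing time (a new reading comes with each control period).
- manip.camera(name): name is "scene" or "top" or "wrist"; returns a dict with "img" (400x640x3 uint8, red, green, blue), "intrinsics" (3x3 intrinsics, pixels), "origin" and "orientation" of the camera in the world. Camera axes: x right, y down, z forward; pixel columns grow to the right and rows downward; lengths in mm; the calibration is good to about 2 mm. A picture is of the moment at which its call begins. There is no depth.
- manip.sign_off(): hands the job in, once; it reports no verdict.
Trained networks look in a picture, given as the dict that the camera call returned (one of the last four; its "shot" number tells which), for a name from the list of things; names that differ only in an ending like _2 or _b are one class to them, and where a whole thing is asked for, a point or a joint stands for the part that bears it (a point fixed in the world has none). Each returns a list of dicts, best first, with "score" (0 to 1); they miss things now and then, are a little off and sometimes report something else, mostly with a low value. They report only what shows in the picture. A call takes as long as a camera call.
- manip.masks_of(thing, picture): "pixels" (400x640 bool, what is visible of it) and "xy" ([column, row] in pixels, amid what is visible of it).
- manip.tip_of(thing, picture): "xy" ([column, row] in pixels: a listed point, or the origin of a listed thing).
The state is a dict: "clock": time; "joints": joint angles; "qd": joint speeds; "effort": joint torques, N m; "eef_pos": TCP position; "eef_rot": TCP orientation; "wrist_force": force on the tool from outside, world axes, zero at the start; "moment": the same for the moment, N m; "finger_gap": finger opening in mm.
Only numpy, scipy, OpenCV 4.12 (cv2) and the standard library are available. Lean on these libraries where they do the work, as an engineer would, in place of code of your own. Each camera call takes 0.05 s, during which the arm holds its last target.

## Working session

There is one attempt and no reset: what is moved stays moved. The work goes in short steps, Python scripts to look and compute and a shell command to move; the robot and the scene stay as the last step left them, time stands still between calls to the robot, and variables do not carry over. Pictures are saved under pics/ and viewed, and the job is handed in when it is done.

```bash
ls; mkdir -p pics; python3 - <<'E'
from cell import manip
import cv2
print(manip.read_state(), manip.tcp_to_tips)
for n in ("scene","top"):
    c=manip.camera(n); cv2.imwrite(f"pics/{n}0.png",c["img"][:,:,::-1]); print(n,c["origin"],c["orientation"],c["intrinsics"])
    for t in ("tin_a","funnel","jar","garlic","lemon","salt_jar","teaspoon"):
        print(t,[(round(d["score"],2),[round(float(v)) for v in d["xy"]]) for d in manip.masks_of(t,c)],[(round(d["score"],2),[round(float(v)) for v in d["xy"]]) for d in manip.tip_of(t,c)])
E
```

```text
pics
{'clock': 0.0, 'joints': array([-1.41257197e+00,  3.00455598e-01,  1.52160104e+00,  1.37030850e-05,
        1.32070054e+00, -6.66042539e-02]), 'qd': array([-7.80108144e-04,  1.63306680e-03,  7.91203220e-04, -1.41215817e-03,
       -7.37597000e-05, -2.60121501e-04]), 'effort': array([ 2.17707951e-03, -5.31812382e+01, -3.52734160e+01,  7.09411385e-02,
        2.44986912e-02, -9.14243333e-05]), 'eef_pos': array([ 122.57589737, -535.91507359,  226.88637947]), 'eef_rot': array([-1.57195738e+00,  9.07480592e-05, -2.91676750e+00]), 'wrist_force': array([ 0.0471566 , -0.17709817,  0.11977742]), 'moment': array([-0.01912547, -0.01999035, -0.00226745]), 'finger_gap': 94.0788391267352} 22.0
scene [153.08387425 694.13369471 924.11567881] [-2.3737518  -0.01163106 -2.71545687] [[432.65218562   0.         319.83612722]
 [  0.         432.65218562 199.34527787]
 [  0.           0.           1.        ]]
tin_a [(0.96, [331, 216]), (0.86, [283, 283]), (0.84, [310, 244])] [(0.62, [310, 254]), (0.59, [285, 294]), (0.56, [329, 230])]
funnel [(0.72, [371, 144])] [(0.57, [369, 153])]
jar [(0.94, [356,
[... 219 characters left out ...]
177])] [(0.63, [375, 175])]
top [356.29053352 -71.74378724 949.37884451] [-2.98142693 -0.0122637  -1.57870803] [[379.50909499   0.         319.68665565]
 [  0.         379.50909499 201.33928627]
 [  0.           0.           1.        ]]
tin_a [(0.73, [191, 225]), (0.56, [246, 229])] [(0.9, [291, 230]), (0.71, [253, 229]), (0.69, [274, 177]), (0.61, [197, 225])]
funnel [(0.85, [446, 223])] [(0.94, [435, 224])]
jar [(0.65, [374, 226])] [(0.66, [371, 226])]
garlic [(0.52, [225, 173]), (0.36, [248, 228])] [(0.73, [225, 174]), (0.32, [371, 224])]
lemon [(0.71, [270, 176])] [(0.95, [270, 179])]
salt_jar [(0.91, [402, 174]), (0.67, [446, 221])] [(0.74, [400, 178])]
teaspoon [(0.72, [407, 232])] []
```

View pics/scene0.png

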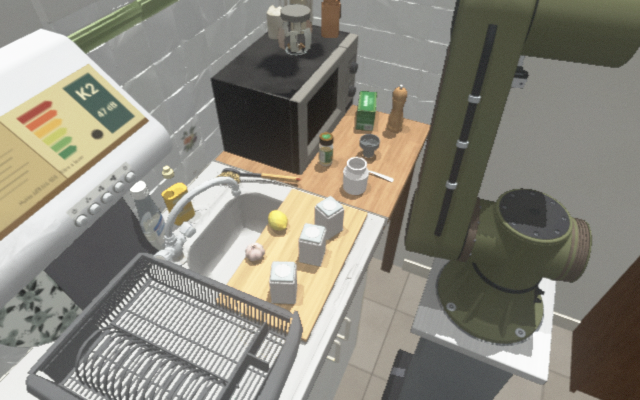

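View pics/top0.png

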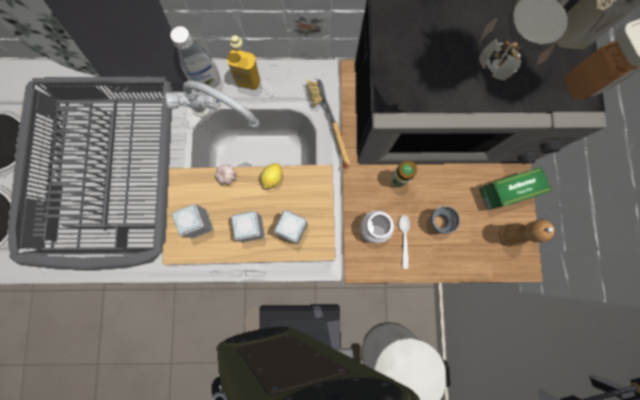

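```bash
cat > h.py <<'E'
import numpy as np, cv2
from scipy.spatial.transform import Rotation as R
from scipy.optimize import minimize
def Rm(rpy): return R.from_euler('xyz',rpy).as_matrix()
def proj(c,P):
    q=(np.atleast_2d(P)-c["origin"])@Rm(c["orientation"]); u=q@np.array(c["intrinsics"]).T
    return u[:,:2]/u[:,2:]
def back(c,px,z):
    d=Rm(c["orientation"])@np.linalg.inv(c["intrinsics"])@np.array([px[0],px[1],1.]); o=np.array(c["origin"])
    return (o+d*(z-o[2])/d[2])
def sq(s,z,yaw): 
    a=np.array([[-1,-1],[1,-1],[1,1],[-1,1]])*s/2
    r=np.array([[np.cos(yaw),-np.sin(yaw)],[np.sin(yaw),np.cos(yaw)]])
    return np.c_[a@r.T,np.full(4,z)]
def circ(d,z): 
    t=np.linspace(0,2*np.pi,40,endpoint=False); return np.c_[d/2*np.cos(t),d/2*np.sin(t),np.full(40,z)]
def tin(yaw,z0=18): return [np.r_[sq(58,z0,yaw),sq(58,z0+88,yaw)],np.r_[sq(52,z0+88,yaw),sq(52,z0+95,yaw)]]
def funnel(yaw=0,z0=0): return [np.r_[circ(38,z0),circ(38,z0+26)],np.r_[circ(38,z0+26),circ(66,z0+40)],np.r_[circ(66,z0+40),circ(66,z0+60)]]
def jar(yaw=0,z0=0): return [np.r_[circ(76,z0),circ(76,z0+70)],np.r_[circ(76,z0+70),circ(57,z0+78)],np.r_[circ(57,z0+78),circ(57,z0+95)]]
S=8
def render(c,parts,x,y,up=4):
    m=np.zeros((400*up,640*up),np.uint8)
    for p in parts:
        u=(proj(c,p+[x,y,0])+0.5)*up-0.5
        h=cv2.convexHull(np.round(u*16).astype(np.int32)); cv2.fillConvexPoly(m,h,1,shift=4)
    return cv2.resize(m.astype(np.float32),(640,400),interpolation=cv2.INTER_AREA)
def fit(cms,model,x0,yaw=True):
    def f(v):
        e=0
        for c,m in cms:
            r=render(c,model(v[2]) if yaw else model(),v[0],v[1]); e+=np.abs(r-m).sum()/m.sum()
        return e
    best=None
    for y0 in (np.radians([-35,-15,5,25]) if yaw else [0]):
        x=np.array([*x0,y0])if yaw else np.array(x0,float)
        s=np.array([x]+[x+d for d in np.diag([10,10,.2])[:len(x),:len(x)]])
        r=minimize(f,x,method='Nelder-Mead',options=dict(initial_simplex=s,xatol=.05,fatol=1e-4,maxiter=150))
        if best is None or r.fun<best.fun: best=r
    return best.x,best.fun
E
python3 - <<'E'
from h import *
from cell import manip
import pickle
cs=manip.camera("scene"); ct=manip.camera("top")
D={"s":cs,"t":ct}
tm={}
for t in ("tin_a","funnel","jar"):
    tm[t]=(manip.masks_of(t,cs),manip.masks_of(t,ct))
pickle.dump((D,tm),open("d0.pkl","wb"))
for t in tm:
    for i in (0,1):
        print(t,i,[(round(d["score"],2),np.round(d["xy"]),d["pixels"].sum()) for d in tm[t][i]])
def go(n,m,model,x0,yaw):
    for cams in m: 
        pass
for t,model,zc in (("funnel",funnel,40),("jar",jar,60),("tin_a",tin,70)):
    S_=[d for d in tm[t][0]]; T_=tm[t][1]
    for d in S_:
        p=back(cs,d["xy"],zc)[:2]
        r=fit([(cs,d["pixels"].astype(np.float32))],model,p,t=="tin_a"); print(t,"scene",np.round(p),np.round(r[0],2),round(r[1],3))
    for d in T_:
        p=back(ct,d["xy"],zc)[:2]
        r=fit([(ct,d["pixels"].astype(np.float32))],model,p,t=="tin_a"); print(t,"top",np.round(p),np.round(r[0],2),round(r[1],3))
for n,c in D.items():
    im=c["img"][:,:,::-1].copy()
    cr=im[130:310,230:410] if n=="s" else im[150:280,160:480]
    cv2.imwrite(f"pics/{n}_crop.png",cv2.resize(cr,None,fx=3.2 if n=="s" else 2.5,fy=3.2 if n=="s" else 2.5,interpolation=cv2.INTER_CUBIC))
E
```

```text
tin_a 0 [(0.95, array([310., 244.]), np.int64(994)), (0.85, array([282., 283.]), np.int64(1086)), (0.84, array([328., 215.]), np.int64(901))]
tin_a 1 [(0.74, array([190., 225.]), np.int64(944)), (0.73, array([289., 227.]), np.int64(755)), (0.62, array([246., 228.]), np.int64(842))]
funnel 0 [(0.81, array([369., 144.]), np.int64(386))]
funnel 1 [(0.55, array([445., 221.]), np.int64(544)), (0.27, array([405., 230.]), np.int64(208)), (0.26, array([403., 174.]), np.int64(528))]
jar 0 [(0.81, array([355., 176.]), np.int64(829))]
jar 1 [(0.93, array([375., 224.]), np.int64(855)), (0.39, array([246., 226.]), np.int64(858))]
funnel scene [ 456. -383.] [ 456.04 -381.84] 0.05
funnel top [ 454. -386.] [ 455.6  -381.59] 0.26
funnel top [ 431. -290.] [ 429.38 -283.89] 3.084
funnel top [ 570. -290.] [ 567.16 -288.42] 0.313
jar scene [ 434. -199.] [ 440.04 -218.21] 0.057
jar top [ 444. -214.] [ 440.13 -218.02] 0.118
jar top [441.  89.] [442.54  87.98] 0.198
tin_a scene [443.  89.] [4.4021e+02 8.5700e+01 2.4000e-01] 0.065
tin_a scene [453. 222.] [454.07 214.25  -1.14] 0.074
tin_a scene [441. -17.] [438.78 -15.22  -0.63] 0.17
tin_a top [444. 217.] [454.85 212.2   -1.21] 0.14
tin_a top [438. -12.] [437.55 -16.74   1.12] 0.048
tin_a top [436.  87.] [4.4026e+02 8.4090e+01 1.7000e-01] 0.069
```

View pics/t_crop.png

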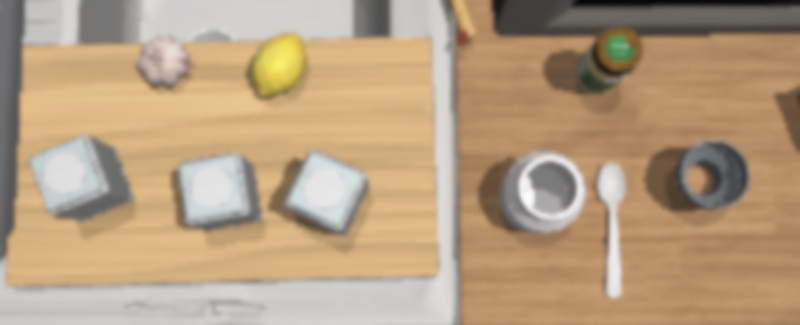

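```bash
cat >> h.py <<'E'
def to(x,y,z,yaw=None):
    """target TCP world mm, yaw rad -> tool shift, turn about tool y deg (from measured pose)"""
    from cell import manip
    s=manip.read_state(); Rt=Rm(s["eef_rot"]); 
    cy=s["eef_rot"][2]
    d=Rt.T@(np.array([x,y,z])-s["eef_pos"])
    t=0 if yaw is None else -np.degrees((yaw-cy+np.pi)%(2*np.pi)-np.pi)
    q6=None if yaw is None else (np.arctan2(y,x)-yaw-np.pi/2+np.pi)%(2*np.pi)-np.pi
    print("t",round(s["clock"],2),"pos",np.round(s["eef_pos"],1),"rpy",np.round(s["eef_rot"],3),"shift",np.round(d,1),"turn",round(t,1),"q6",q6)
E
python3 - <<'E'
from h import *
import pickle
D,tm=pickle.load(open("d0.pkl","rb"))
t,s=D["t"],D["s"]
print("mill",back(t,(500,233),0),back(t,(542,231),200),back(s,(397,128),0),"spoon",back(t,(405,217),5),back(t,(405,268),5),"box",back(t,(485,205),0),"salt",back(t,(400,178),0))
to(456,-382,130,-2.917)
E
```

```text
mill [ 426.22505714 -537.50783046    0.        ] [ 414.88192318 -523.78440727  200.        ] [ 409.65751162 -558.62207332    0.        ] spoon [ 467.66394206 -298.46463246    5.        ] [ 341.55525635 -292.93145197    5.        ] box [ 497.64910264 -505.1119263     0.        ] salt [ 569.02853079 -291.21424599    0.        ]
t 1.9 pos [ 122.6 -536.1  227.4] rpy [-1.571  0.    -2.917] shift [-359.4   97.4  -76. ] turn 0.0 q6 0.6488825357696357
```

```bash
python3 -m jog '[-36,10,-7.6,0,0,0,-72,20,-15,0,0,0,-108,29,-23,0,0,0,-144,39,-30,0,0,0,-180,49,-38,0,0,0,-216,58,-46,0,0,0,-252,68,-53,0,0,0,-288,78,-61,0,0,0,-324,88,-68,0,0,0,-359.4,97.4,-76,0,0,0]' 94 10; python3 -m jog '[-0,0,0,0,0,0,0,0,0,0,0,0]'
python3 - <<'E'
from h import *
from cell import manip
c=manip.camera("wrist"); cv2.imwrite("pics/w1.png",c["img"][:,:,::-1])
c=manip.camera("scene"); cv2.imwrite("pics/s1.png",c["img"][100:320,200:520,::-1].repeat(2,0).repeat(2,1))
to(456,-382,53,-2.917)
E
```

```text
clock: 2.73
eef_pos: [457.6, -380.9, 129.5]
eef_rot: [-1.571, 0.0, -2.917]
wrist_force: [0.4, -0.4, 0.1]
finger_gap: 94.2
clock: 2.9
eef_pos: [457.0, -380.8, 129.2]
eef_rot: [-1.572, -0.001, -2.914]
wrist_force: [-0.8, -0.2, 0.2]
finger_gap: 93.7
t 3.0 pos [ 455.6 -382.3  130.2] rpy [-1.571 -0.    -2.917] shift [-0.4 77.2 -0.2] turn 0.0 q6 0.6488825357696357
```

View pics/w1.png

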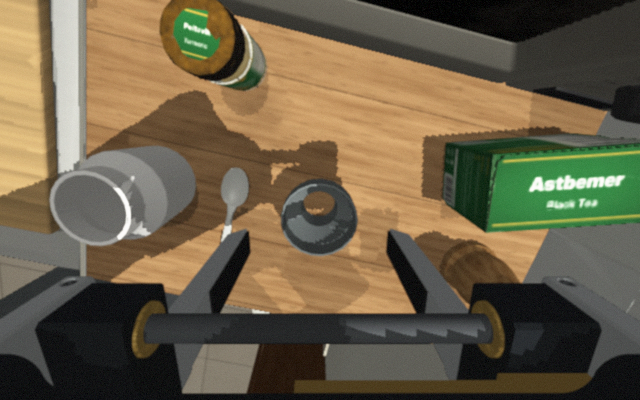

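View pics/s1.png

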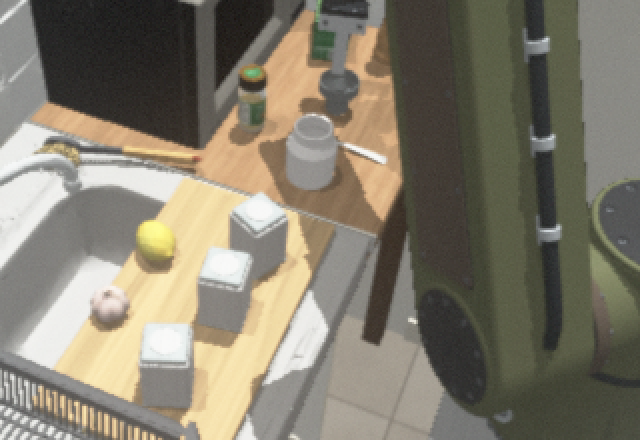

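```bash
python3 -m jog '[0,18,0,0,0,0,0,38,0,0,0,0,0,56,0,0,0,0,0,70,0,0,0,0,0,77,0,0,0,0,0,77,0,0,0,0]' 94 10; python3 -m jog '[0,0,0,0,0,0,0,0,0,0,0,0,0,0,0,0,0,0,0,0,0,0,0,0,0,0,0,0,0,0,0,0,0,0,0,0]' 50 10;python3 -m jog '[0,-15,0,0,0,0,0,-45,0,0,0,0,0,-80,0,0,0,0,0,-115,0,0,0,0,0,-125,0,0,0,0,0,-125,0,0,0,0]'
python3 - <<'E'
from h import *
from cell import manip
c=manip.camera("wrist"); cv2.imwrite("pics/w2.png",c["img"][:,:,::-1])
to(440,-218,178,-2.917)
E
```

```text
clock: 3.5
eef_pos: [454.8, -382.3, 52.1]
eef_rot: [-1.572, -0.001, -2.918]
wrist_force: [-0.6, -0.5, 0.1]
finger_gap: 94.1
clock: 4.0
eef_pos: [456.3, -382.2, 53.7]
eef_rot: [-1.57, 0.001, -2.917]
wrist_force: [-0.3, -0.5, 3.9]
finger_gap: 66.9
clock: 4.5
eef_pos: [456.8, -382.6, 181.1]
eef_rot: [-1.566, 0.003, -2.917]
wrist_force: [-0.4, 0.3, -1.1]
finger_gap: 66.9
t 4.55 pos [ 456.2 -382.   178.5] rpy [-1.569e+00  1.000e-03 -2.917e+00] shift [ -20.8    0.3 -163.5] turn 0.0 q6 0.8861990353381763
```

View pics/w2.png

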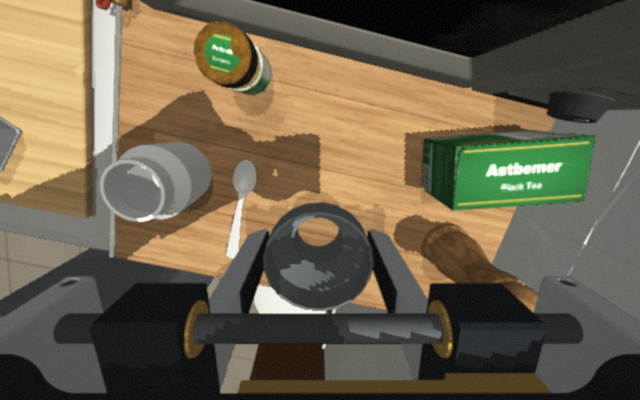

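```bash
python3 -m jog '[-3,0,-25,0,0,0,-8,0,-60,0,0,0,-12,0,-95,0,0,0,-16,0,-130,0,0,0,-20,0,-155,0,0,0,-20.8,0,-163.5,0,0,0,-20.8,0,-163.5,0,0,0,-20.8,0,-163.5,0,0,0]'
python3 - <<'E'
from h import *
from cell import manip
c=manip.camera("scene"); cv2.imwrite("pics/s2.png",c["img"][60:260,230:480,::-1].repeat(3,0).repeat(3,1))
for d in manip.masks_of("funnel",c)[:1]: print(d["score"],fit([(c,d["pixels"].astype(np.float32))],lambda y=0:funnel(z0=125),(440,-218),False))
c=manip.camera("top"); cv2.imwrite("pics/t2.png",c["img"][130:300,280:480,::-1].repeat(3,0).repeat(3,1))
for d in manip.masks_of("funnel",c)[:1]: print(d["score"],fit([(c,d["pixels"].astype(np.float32))],lambda y=0:funnel(z0=125),(440,-218),False))
to(440,-218,117,-2.917)
E
```

```text
clock: 5.22
eef_pos: [439.8, -218.2, 177.1]
eef_rot: [-1.572, -0.001, -2.916]
wrist_force: [0.3, -1.1, -0.6]
finger_gap: 67.3
0.57 (array([ 437.76063636, -212.03702579]), np.float64(1.0213122367858887))
t 5.42 pos [ 439.8 -218.9  177.6] rpy [-1.571e+00 -1.000e-03 -2.918e+00] shift [-0.5 60.6 -0.8] turn -0.1 q6 0.8861990353381763
```

View pics/s2.png

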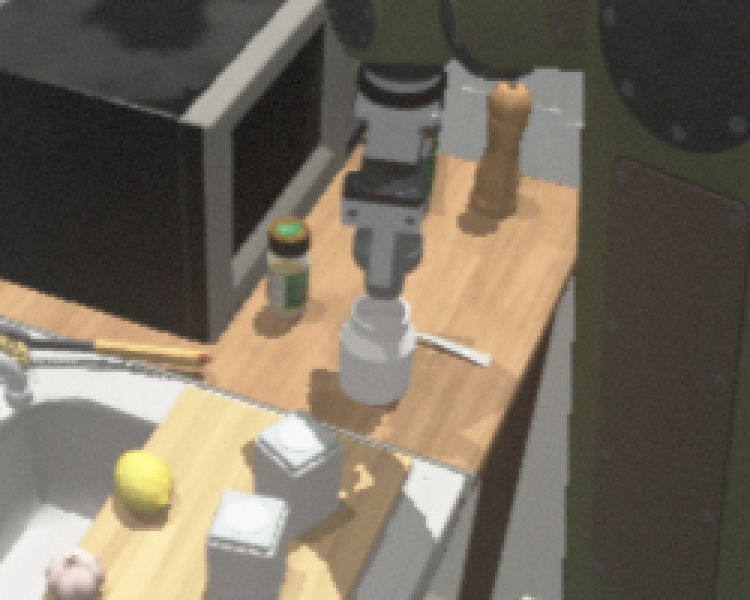

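View pics/t2.png

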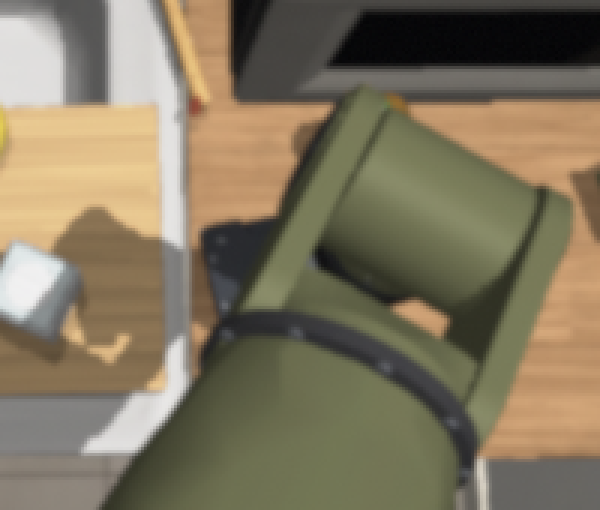

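```bash
python3 -m jog '[0,10,0,0,0,0,0,22,0,0,0,0,0,34,0,0,0,0,0,45,0,0,0,0,0,45,0,0,0,0]'; python3 -m jog '[0,4,0,0,0,0,0,8,0,0,0,0,0,12,0,0,0,0,0,16,0,0,0,0,0,16,0,0,0,0]'
```

```text
clock: 5.83
eef_pos: [438.9, -217.7, 130.5]
eef_rot: [-1.573, -0.003, -2.917]
wrist_force: [0.8, 0.5, -2.2]
finger_gap: 67.0
clock: 6.25
eef_pos: [440.0, -218.0, 116.8]
eef_rot: [-1.57, 0.0, -2.917]
wrist_force: [0.9, -1.4, 0.2]
finger_gap: 66.5
```

```bash
python3 -m jog '[0,1,0,0,0,0,0,2,0,0,0,0,0,2,0,0,0,0]'; python3 -m jog '[0,0,0,0,0,0,0,0,0,0,0,0,0,0,0,0,0,0,0,0,0,0,0,0]' 92;python3 -m jog '[0,-10,0,0,0,0,0,-30,0,0,0,0,0,-65,0,0,0,0,0,-100,0,0,0,0,0,-100,0,0,0,0]'
python3 - <<'E'
from h import *
from cell import manip
c=manip.camera("scene"); cv2.imwrite("pics/s3.png",c["img"][60:260,230:480,::-1].repeat(3,0).repeat(3,1))
for d in manip.masks_of("funnel",c)[:1]: print(d["score"],fit([(c,d["pixels"].astype(np.float32))],lambda y=0:funnel(z0=63)[1:],(440,-218),False))
for d in manip.masks_of("jar",c)[:1]: print(d["score"],fit([(c,d["pixels"].astype(np.float32))],lambda y=0:jar()[:2],(440,-218),False))
c=manip.camera("wrist"); cv2.imwrite("pics/w3.png",c["img"][:,:,::-1])
E
```

```text
clock: 6.5
eef_pos: [440.4, -218.2, 115.9]
eef_rot: [-1.57, 0.001, -2.917]
wrist_force: [0.1, -0.1, 6.2]
finger_gap: 66.9
clock: 6.83
eef_pos: [439.7, -217.9, 114.9]
eef_rot: [-1.571, -0.0, -2.917]
wrist_force: [0.9, -0.2, -0.4]
finger_gap: 89.6
clock: 7.25
eef_pos: [441.6, -218.9, 222.0]
eef_rot: [-1.564, 0.007, -2.917]
wrist_force: [0.6, -0.8, 1.2]
finger_gap: 92.3
0.94 (array([ 439.00111303, -216.44783552]), np.float64(0.04719065502285957))
0.72 (array([ 441.40799871, -217.44230114]), np.float64(0.28024840354919434))
```

View pics/s3.png

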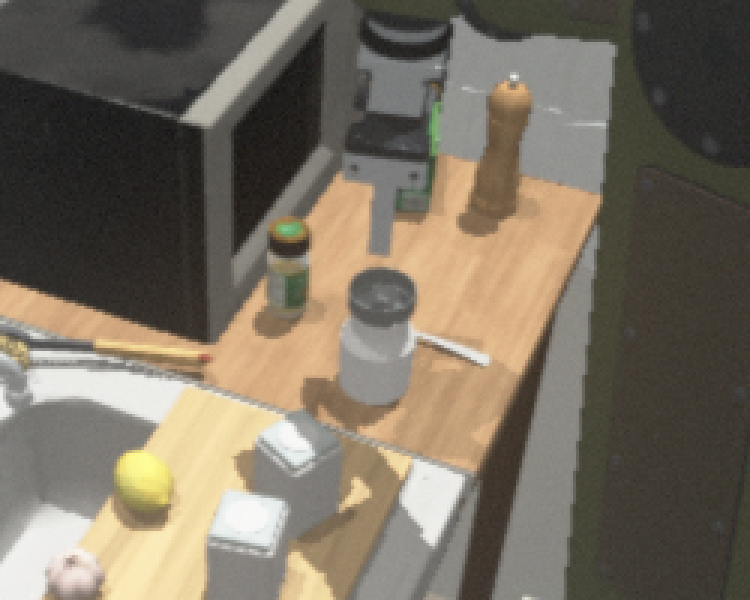

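View pics/w3.png

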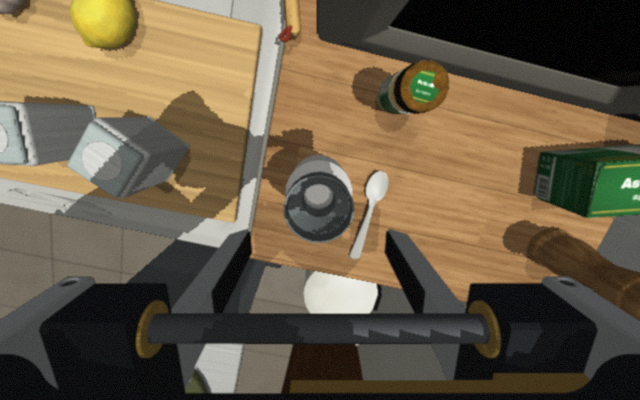

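```bash
python3 - <<'E'
from h import *
to(438,-16,180,-2.02)
E
```

```text
t 7.45 pos [ 439.5 -217.7  214.5] rpy [-1.572e+00 -1.000e-03 -2.917e+00] shift [ -43.5   34.6 -197. ] turn -51.4 q6 0.412690228458227
```

```bash
python3 -m jog '[-5,4,-25,0,-6,0,-10,8,-50,0,-12,0,-16,13,-75,0,-18,0,-21,17,-100,0,-24,0,-27,21,-125,0,-30,0,-32,26,-150,0,-36,0,-38,30,-175,0,-42,0,-43.5,34,-197,0,-48,0,-43.5,34,-197,0,-51.4,0,-43.5,34,-197,0,-51.4,0]' 92
python3 - <<'E'
from h import *
from cell import manip
c=manip.camera("wrist"); cv2.imwrite("pics/w4.png",c["img"][:,:,::-1])
for d in manip.masks_of("tin_a",c)[:2]: 
    p=back(c,d["xy"],90)[:2]; r=fit([(c,d["pixels"].astype(np.float32))],tin,p); print(d["score"],d["xy"],np.round(p),np.round(r[0],2),r[1])
to(438,-16,71,-2.02)
E
```

```text
clock: 8.28
eef_pos: [437.7, -15.2, 179.9]
eef_rot: [-1.573, -0.001, -2.015]
wrist_force: [-0.4, 0.6, 0.4]
finger_gap: 91.9
0.89 [231.9, 6.5] [450. 159.] [453.75 215.    -1.18] 0.03762919828295708
0.85 [317.9, 205.6] [440. -12.] [439.52 -14.38  -0.44] 0.0692783072590828
t 8.38 pos [438.  -16.3 180.4] rpy [-1.572e+00 -1.000e-03 -2.022e+00] shift [ -0.3 109.4  -0. ] turn -0.1 q6 0.412690228458227
```

View pics/w4.png

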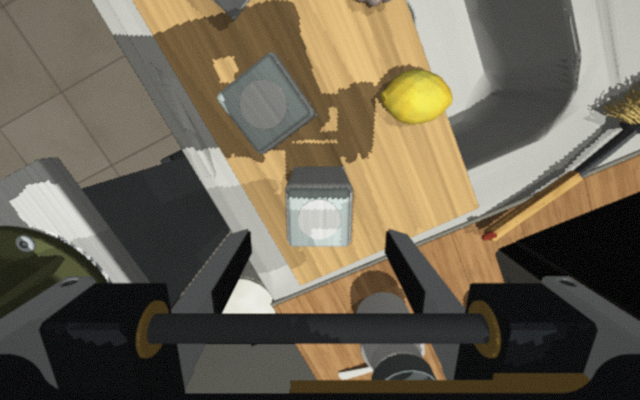

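```bash
cat > wz.py <<'E'
from h import *
from cell import manip
F=[];T=[]
for i in range(16):
    manip.camera("wrist"); s=manip.read_state(); F.append(s["wrist_force"]); T.append(s["effort"])
F=np.array(F)
print("F",F.mean(0).round(2),"sd",F.std(0).round(2),"eff",np.mean(T,0).round(2),"gap",s["finger_gap"],"pos",s["eef_pos"].round(1),"t",s["clock"])
E
python3 wz.py
python3 -m jog '[0,20,0,0,0,0,0,45,0,0,0,0,0,70,0,0,0,0,0,90,0,0,0,0,0,104,0,0,0,0,0,109,0,0,0,0,0,109,0,0,0,0]'; python3 -m jog '[0,0,0,0,0,0,0,0,0,0,0,0,0,0,0,0,0,0,0,0,0,0,0,0,0,0,0,0,0,0,0,0,0,0,0,0]' 45 30; python3 -m jog '[0,-6,0,0,0,0,0,-14,0,0,0,0,0,-22,0,0,0,0,0,-27,0,0,0,0,0,-27,0,0,0,0,0,-27,0,0,0,0]'; python3 wz.py
```

```text
F [-0.13 -0.08  0.24] sd [0.5  0.47 0.57] eff [ 6.000e-02 -3.890e+01 -3.294e+01  7.000e-02 -1.000e-02  0.000e+00] gap 91.96870293283547 pos [438.4 -16.2 181.1] t 9.1833
clock: 9.77
eef_pos: [437.9, -16.1, 71.3]
eef_rot: [-1.573, -0.001, -2.02]
wrist_force: [0.2, 1.4, 0.3]
finger_gap: 91.9
clock: 10.27
eef_pos: [438.5, -16.2, 72.4]
eef_rot: [-1.57, 0.0, -2.02]
wrist_force: [-1.1, 0.5, 2.2]
finger_gap: 58.1
clock: 10.77
eef_pos: [438.5, -16.2, 99.4]
eef_rot: [-1.57, 0.0, -2.02]
wrist_force: [0.4, 0.7, -3.0]
finger_gap: 57.3
F [-0.16  0.01 -2.69] sd [0.49 0.46 0.51] eff [ 0.000e+00 -4.314e+01 -2.973e+01  6.000e-02 -1.000e-02 -0.000e+00] gap 58.255901691493996 pos [438.3 -16.2  99.1] t 11.5667
```

```bash
python3 -m jog '[0,8,0,0,0,0,0,16,0,0,0,0,0,22,0,0,0,0,0,25.5,0,0,0,0,0,26.5,0,0,0,0,0,26.5,0,0,0,0]'; python3 -m jog '[0,0,0,0,0,0,0,0,0,0,0,0,0,0,0,0,0,0,0,0,0,0,0,0,0,0,0,0,0,0]' 92; python3 -m jog '[0,-15,0,0,0,0,0,-40,0,0,0,0,0,-75,0,0,0,0,0,-109,0,0,0,0,0,-109,0,0,0,0]'
python3 - <<'E'
from h import *
to(440,85,180,-1.37)
E
```

```text
clock: 12.07
eef_pos: [438.2, -16.1, 72.2]
eef_rot: [-1.572, -0.0, -2.02]
wrist_force: [1.1, 0.3, -1.5]
finger_gap: 57.8
clock: 12.48
eef_pos: [438.4, -16.2, 72.6]
eef_rot: [-1.571, 0.0, -2.02]
wrist_force: [-0.2, -0.3, 0.0]
finger_gap: 87.6
clock: 12.9
eef_pos: [440.5, -16.4, 187.3]
eef_rot: [-1.562, 0.003, -2.02]
wrist_force: [0.0, 0.8, 1.0]
finger_gap: 91.5
t 12.9 pos [440.5 -16.4 187.3] rpy [-1.562  0.003 -2.02 ] shift [-91.1   7.2 -44.5] turn -37.2 q6 -0.009965224073634538
```

```bash
python3 -m jog '[-15,0,-7,0,-6,0,-30,0,-15,0,-12,0,-45,0,-22,0,-18,0,-60,0,-30,0,-24,0,-75,0,-38,0,-30,0,-91,0,-44.5,0,-36,0,-91,0,-44.5,0,-37.2,0,-91,0,-44.5,0,-37.2,0]' 92
python3 - <<'E'
from h import *
from cell import manip
c=manip.camera("wrist"); cv2.imwrite("pics/w5.png",c["img"][:,:,::-1])
for d in manip.masks_of("tin_a",c)[:3]: 
    p=back(c,d["xy"],90)[:2]; r=fit([(c,d["pixels"].astype(np.float32))],tin,p); print(d["score"],d["xy"],np.round(p),np.round(r[0],2),r[1])
to(440,85,71,-1.37)
E
```

```text
clock: 13.57
eef_pos: [437.6, 85.3, 181.2]
eef_rot: [-1.571, -0.0, -1.37]
wrist_force: [0.9, -0.3, 0.0]
finger_gap: 92.3
0.64 [320.6, 206.6] [441.  88.] [4.4028e+02 8.4370e+01 1.7000e-01] 0.05319911241531372
0.59 [366.5, 61.1] [452. 215.] [4.5289e+02 2.1215e+02 4.0000e-01] 0.06828634440898895
0.58 [299.1, 283.9] [436.   5.] [ 4.3768e+02 -1.5970e+01 -3.2000e-01] 0.4483950734138489
t 13.67 pos [437.7  84.6 181.3] rpy [-1.571 -0.    -1.373] shift [  0.  110.3   2.4] turn -0.2 q6 -0.009965224073634538
```

View pics/w5.png

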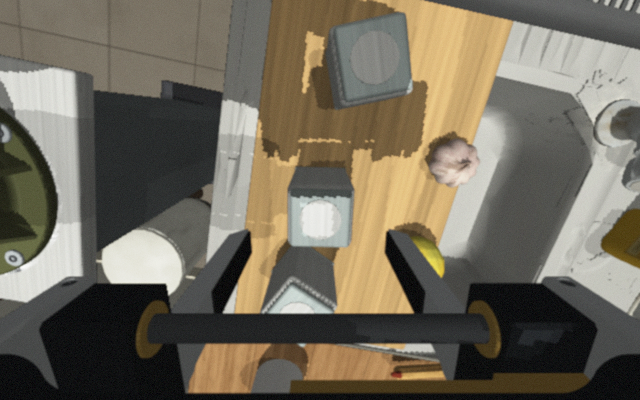

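```bash
python3 -m jog '[0,20,2,0,0,0,0,45,2,0,0,0,0,70,2,0,0,0,0,90,2,0,0,0,0,104,2,0,0,0,0,109,2,0,0,0,0,109,2,0,0,0]'; python3 -m jog '[0,0,0,0,0,0,0,0,0,0,0,0,0,0,0,0,0,0,0,0,0,0,0,0,0,0,0,0,0,0,0,0,0,0,0,0]' 45 30; python3 -m jog '[0,-6,0,0,0,0,0,-14,0,0,0,0,0,-22,0,0,0,0,0,-27,0,0,0,0,0,-27,0,0,0,0,0,-27,0,0,0,0]'; python3 wz.py
```

```text
clock: 14.25
eef_pos: [439.3, 84.8, 71.7]
eef_rot: [-1.573, 0.0, -1.373]
wrist_force: [-0.4, -1.1, 0.1]
finger_gap: 91.8
clock: 14.75
eef_pos: [439.8, 85.5, 72.9]
eef_rot: [-1.57, -0.0, -1.37]
wrist_force: [-0.7, -0.8, 3.4]
finger_gap: 57.8
clock: 15.25
eef_pos: [439.8, 85.5, 99.9]
eef_rot: [-1.57, -0.0, -1.37]
wrist_force: [-0.9, -0.1, -2.2]
finger_gap: 57.8
F [-0.08  0.   -1.77] sd [0.34 0.3  0.49] eff [ 0.000e+00 -4.403e+01 -2.961e+01  6.000e-02  3.000e-02  0.000e+00] gap 58.370274404770264 pos [439.7  85.5  99.5] t 16.05
```

A ≈ 0.2 kg, C ≈ 0.29 kg; B should be the heaviest. I'll put A down and take B.

```bash
python3 -m jog '[0,8,0,0,0,0,0,16,0,0,0,0,0,22,0,0,0,0,0,25.5,0,0,0,0,0,26.5,0,0,0,0,0,26.5,0,0,0,0]'; python3 -m jog '[0,0,0,0,0,0,0,0,0,0,0,0,0,0,0,0,0,0,0,0,0,0,0,0,0,0,0,0,0,0]' 92; python3 -m jog '[0,-15,0,0,0,0,0,-40,0,0,0,0,0,-75,0,0,0,0,0,-109,0,0,0,0,0,-109,0,0,0,0]'
python3 - <<'E'
from h import *
to(453.5,213.5,180,-1.17)
E
```

```text
clock: 16.55
eef_pos: [439.5, 85.5, 72.7]
eef_rot: [-1.572, 0.0, -1.37]
wrist_force: [0.9, 0.2, -2.2]
finger_gap: 58.2
clock: 16.97
eef_pos: [439.7, 85.5, 73.1]
eef_rot: [-1.571, -0.0, -1.37]
wrist_force: [-0.4, 0.8, 0.3]
finger_gap: 87.7
clock: 17.38
eef_pos: [441.9, 85.8, 187.9]
eef_rot: [-1.562, -0.001, -1.37]
wrist_force: [0.7, 0.5, 0.4]
finger_gap: 92.1
t 17.38 pos [441.9  85.8 187.9] rpy [-1.562e+00 -1.000e-03 -1.370e+00] shift [-122.8    8.1   36.8] turn -11.5 q6 0.039205533959497885
```

```bash
python3 -m jog '[-25,0,7,0,-2,0,-50,0,14,0,-5,0,-75,0,22,0,-8,0,-100,0,30,0,-11.5,0,-122,0,35,0,-11.5,0,-122,0,35,0,-11.5,0,-122,0,35,0,-11.5,0]' 92
python3 - <<'E'
from h import *
from cell import manip
c=manip.camera("wrist"); cv2.imwrite("pics/w6.png",c["img"][:,:,::-1])
for d in manip.masks_of("tin_a",c)[:3]: 
    p=back(c,d["xy"],90)[:2]; r=fit([(c,d["pixels"].astype(np.float32))],tin,p); print(d["score"],d["xy"],np.round(p),np.round(r[0],2),r[1])
to(453.5,213.5,71,-1.17)
E
```

```text
clock: 17.97
eef_pos: [449.4, 212.6, 181.4]
eef_rot: [-1.572, -0.0, -1.168]
wrist_force: [0.6, -0.7, -1.3]
finger_gap: 91.9
0.86 [269.6, 287.1] [438. 118.] [ 4.3727e+02  1.1807e+02 -6.0000e-02] 0.8084689378738403
0.82 [232.6, 368.5] [436.   4.] [443.26 -56.64   0.84] 0.29769179224967957
0.81 [323.9, 205.8] [454. 218.] [4.5351e+02 2.1442e+02 3.7000e-01] 0.06067170947790146
t 18.07 pos [449.6 211.4 181.7] rpy [-1.571 -0.    -1.17 ] shift [ -0.4 110.7   4.4] turn -0.0 q6 0.039205533959497885
```

View pics/w6.png

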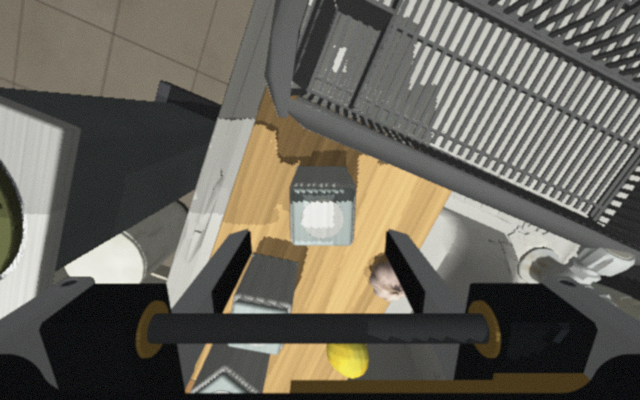

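```bash
python3 -m jog '[0,20,4,0,0,0,0,45,4,0,0,0,0,70,4,0,0,0,0,90,4,0,0,0,0,104,4,0,0,0,0,109.5,4,0,0,0,0,109.5,4,0,0,0]'; python3 -m jog '[0,0,0,0,0,0,0,0,0,0,0,0,0,0,0,0,0,0,0,0,0,0,0,0,0,0,0,0,0,0,0,0,0,0,0,0,0,0,0,0,0,0]' 45 40; python3 -m jog '[0,-6,0,0,0,0,0,-14,0,0,0,0,0,-22,0,0,0,0,0,-27,0,0,0,0,0,-27,0,0,0,0,0,-27,0,0,0,0]'; python3 wz.py
```

```text
clock: 18.65
eef_pos: [453.1, 212.7, 71.7]
eef_rot: [-1.573, 0.0, -1.171]
wrist_force: [-0.3, 0.2, 0.7]
finger_gap: 92.2
clock: 19.23
eef_pos: [453.5, 213.6, 72.9]
eef_rot: [-1.571, -0.0, -1.17]
wrist_force: [-2.4, -1.1, 5.1]
finger_gap: 58.0
clock: 19.73
eef_pos: [453.5, 213.6, 99.8]
eef_rot: [-1.57, 0.0, -1.17]
wrist_force: [-0.1, 0.8, -5.5]
finger_gap: 57.5
F [-0.15 -0.18 -5.31] sd [0.42 0.56 0.33] eff [ 0.000e+00 -5.283e+01 -3.169e+01  6.000e-02  2.000e-02  0.000e+00] gap 57.80156627310623 pos [453.4 213.6  99.6] t 20.5333
```

```bash
python3 -m jog '[0,-10,0,0,0,0,0,-30,0,0,0,0,0,-55,0,0,0,0,0,-80,0,0,0,0,0,-105,0,0,0,0,0,-122,0,0,0,0,0,-130,0,0,0,0,0,-130,0,0,0,0]'
python3 - <<'E'
from h import *
to(440,-218,230,-1.17)
E
```

```text
clock: 21.2
eef_pos: [453.9, 213.8, 231.5]
eef_rot: [-1.568, -0.0, -1.17]
wrist_force: [-0.1, 0.2, -5.6]
finger_gap: 57.8
t 21.2 pos [453.9 213.8 231.5] rpy [-1.568 -0.    -1.17 ] shift [ 392.1    1.  -181.4] turn 0.0 q6 -0.8608009646618235
```

```bash
python3 -m jog '[9,0,-4,0,0,0,27,0,-12,0,0,0,50,0,-23,0,0,0,73,0,-34,0,0,0,96,0,-44,0,0,0,119,0,-55,0,0,0,142,0,-66,0,0,0,165,0,-76,0,0,0,188,0,-87,0,0,0,211,0,-98,0,0,0]'
python3 -m jog '[23,0,-10.5,0,0,0,46,0,-21,0,0,0,69,0,-32,0,0,0,92,0,-42.5,0,0,0,115,0,-53,0,0,0,138,0,-64,0,0,0,158,0,-73,0,0,0,172,0,-79.5,0,0,0,180,0,-83,0,0,0,180,0,-83,0,0,0]'
python3 - <<'E'
from h import *
from cell import manip
c=manip.camera("scene"); cv2.imwrite("pics/s7.png",c["img"][60:310,220:480,::-1].repeat(2,0).repeat(2,1))
c2=c
for d in manip.masks_of("funnel",c)[:1]: print(d["score"],fit([(c,d["pixels"].astype(np.float32))],lambda y=0:funnel(z0=63)[1:],(440,-218),False))
c=manip.camera("top"); cv2.imwrite("pics/t7.png",c["img"][130:300,160:480,::-1].repeat(2,0).repeat(2,1))
to(440,-218,214,-1.17)
E
```

```text
clock: 22.03
eef_pos: [444.5, -20.6, 228.1]
eef_rot: [-1.573, 0.001, -1.17]
wrist_force: [0.4, -0.2, -5.5]
finger_gap: 57.8
clock: 22.87
eef_pos: [438.6, -218.3, 228.3]
eef_rot: [-1.572, 0.002, -1.171]
wrist_force: [0.7, 0.6, -5.1]
finger_gap: 58.1
0.84 (array([ 439.41639572, -217.13655803]), np.float64(0.05824607238173485))
t 23.02 pos [ 439.2 -216.3  229.1] rpy [-1.571e+00  1.000e-03 -1.169e+00] shift [ 1.9 15.1  0.1] turn 0.0 q6 -0.8608009646618235
```

View pics/s7.png

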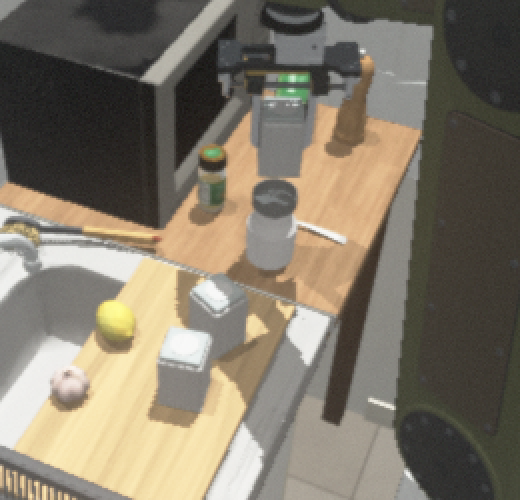

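View pics/t7.png

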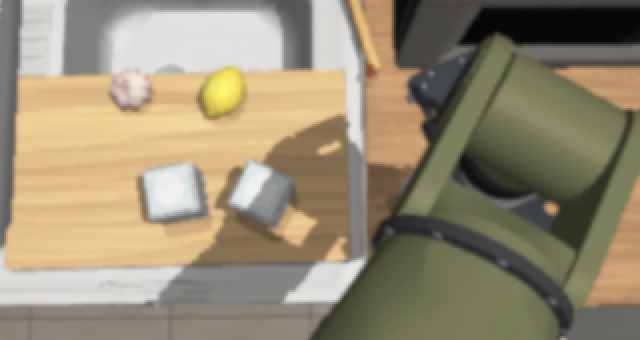

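```bash
python3 -m jog '[0.5,3,0,0,0,0,1,7,0,0,0,0,1,11,0,0,0,0,1,14,0,0,0,0,1,14,0,0,0,0,1,14,0,0,0,0,1,14,0,0,0,0,1,14,0,0,0,0,1,14,0,0,0,0,1,14,0,0,0,0]'
python3 wz.py; python3 - <<'E'
from h import *
from cell import manip
c=manip.camera("scene"); cv2.imwrite("pics/s8.png",c["img"][60:310,220:480,::-1].repeat(2,0).repeat(2,1))
for d in manip.masks_of("funnel",c)[:1]: print(d["score"],fit([(c,d["pixels"].astype(np.float32))],lambda y=0:funnel(z0=63)[1:],(440,-218),False))
for d in manip.masks_of("tin_a",c): print(d["score"],d["xy"])
to(440,-218,214,-1.17); print(manip.read_state()["qd"].round(3))
E
```

```text
clock: 23.85
eef_pos: [439.8, -218.0, 215.7]
eef_rot: [-1.571, -0.0, -1.17]
wrist_force: [-0.4, -1.2, -5.7]
finger_gap: 58.0
F [ 0.08  0.06 -5.19] sd [0.25 0.49 0.45] eff [-0.000e+00 -4.779e+01 -3.664e+01  3.000e-02  7.000e-02  0.000e+00] gap 57.81056405998498 pos [ 439.8 -218.   215.5] t 24.65
0.6 (array([ 438.67683887, -215.2048831 ]), np.float64(0.201264888048172))
0.83 [310.3, 244.8]
0.76 [358.7, 132.6]
0.68 [330.5, 214.9]
t 24.8 pos [ 439.8 -218.   215.5] rpy [-1.571  0.    -1.17 ] shift [0.1 1.5 0.2] turn 0.0 q6 -0.8608009646618235
[ 0.     0.001  0.001 -0.001 -0.001  0.   ]
```

View pics/s8.png

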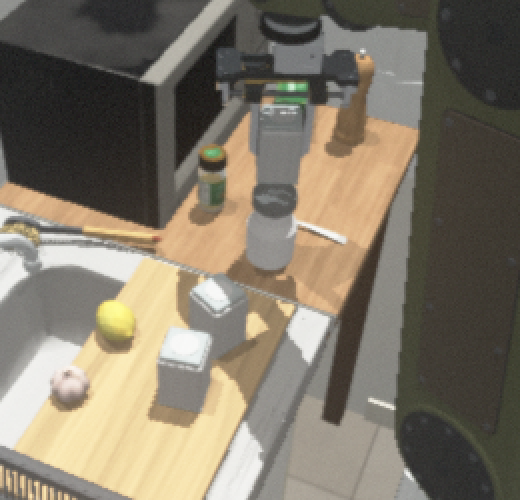

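```bash
python3 -c "
from cell import manip
print(manip.sign_off())"
```

```text
the job is handed in; nothing more can be done
None
```

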